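# Square a fixture plate into the locating corner

### The job

Push the dark fixture plate along the bench into the steel locating corner, so that its long side lies flush along the long fence and its near end is fully home against the short end stop. Use the fingers only to push: do not lift or tip the plate, and leave the other things on the bench where they are.

Things in the scene. Friction and masses are not known exactly. Their poses are not given: they have to be found in the camera images.
- stop: L-shaped locating corner of bare steel bars 16 mm high (screw heads 2 mm more), fixed to the bench. Origin: the inside corner, on the bench. x runs along the long fence's inner face, roughly away from the robot; z is up. Long fence: x 0 to 190 mm, y 0 to 22 mm. The plate belongs in the open quarter x > 0, y < 0.
- end_stop (a point): middle of the inner face of the short end stop, the corner's bar at the robot's end, on the bench. In the corner's frame this bar occupies x -22 to 0 mm, y -70 to 22 mm; the point is at x 0, y -35 mm.
- plate: loose dark steel fixture plate, about 0.4 kg, flat on the bench. Base 45 (local x) x 115 (local y) x 8 mm; origin: centre of its underside, z up. Starts on the fence's open side, skewed up to 26 degrees, local y roughly along the corner's x. Home: local y along the corner's x, origin at x 57.5, y -22.5 mm in the corner's frame.
- rail (a point): centre of the top of the light rail fixed on the plate, 10 mm wide and 100 mm long, along local y, at plate local x +4 to +14 mm (the side away from the fence); top 15 mm above the bench. A small brass knob on it rises to 27 mm.
- vblock: bystander: ground steel V-block with a black clamp stirrup, 70 x 54 x 88 mm, standing behind the long fence. Origin: centre of its underside. Leave it alone.
- jar: bystander: clear sample jar with a black lid, 49 mm across, 60 mm high, upright to the right of the plate. Origin: centre of its underside. Leave it alone.
- loupe: bystander: black round loupe, 35 mm across, 16 mm high, on the right. Origin: centre of its underside. Leave it alone.
- bushing: bystander: bronze bushing, 22 mm across, 18 mm high, on the right. Origin: centre of its underside. Leave it alone.

How it is judged (in metres and radians):
At the end, for the whole second after the job is handed in: The plate lies flat and still on the bench, within 3 mm of touching both the long fence and the end stop and within 2 degrees of parallel to the fence; every bystander is within 15 mm of where it stood (x of plate in the frame of stop between 0.0545 and 0.0605 m and y of plate in the frame of stop between -0.0255 and -0.0195 m and angle between the y axis of plate and the x axis of stop, either way round below 0.035 rad and angle between plate's own z axis and vertical below 0.03 rad and height (world z) of plate below 0.003 m and linear speed of plate below 0.01 m/s and distance of each of vblock, jar, loupe, bushing from where it was at the start of the episode below 0.015 m).
It fails at once if the plate is lifted off the bench (more than 6 mm) (height (world z) of plate above 0.006 m).
It fails at once if the plate is tipped (more than about 6 degrees) (angle between plate's own z axis and vertical above 0.1 rad).
It fails at once if a bystander (V-block, jar, loupe, bushing) is disturbed: moved more than 15 mm or tipped (distance of any of vblock, jar, loupe, bushing from where it was at the start of the episode above 0.015 m or angle between any of vblock, jar, loupe, bushing's own z axis and vertical above 0.3 rad).
It also fails if it takes over 67 s, if anything falls off the work surface, if the arm or the gripper's body presses on something with over 40 N, if the wrist force passes 120 N, or if a joint passes its speed limit or range.

### The arm

A 7-joint arm with a two-finger parallel gripper is mounted at the origin on a cart in front of the work surface, level with it; the furniture and walls round the work are solid. World frame = base frame: x ahead of the robot, y to its left, z up, the work surface at z = 0. Lengths are in mm, angles in rad, forces in N, time in s.
With the tool pointing down it reaches from about 400 to 875 mm from the base axis. Payload 4.4 kg.
Tool frame: the origin (TCP) lies midway between the tips of the shut fingers; the grasp point (between the pads) lies 19 mm behind it (ctrl.grip_point_offset is the distance from the TCP to the grasp point, in mm); z points along the fingers, y is the line along which they close (so a half turn about z gives the same grasp; the last joint's range is limited). The gripper opens to 85 mm and grips with 20 to 120 N. Pads are 22 mm wide; open, the fingers measure 114 mm over their backs; the gripper's body (76 mm by 85 mm) begins 54 mm behind the grasp point. The pads swing forward as they close: fully open they stand 13 mm farther back than shut.
Start: joints at [1.093, 0.628, 0.038, 1.517, -0.027, 0.996, -0.02], TCP at [260.197, -595.664, 231.313] pointing down, gripper open.
Joint ranges: [-3.06, 3.06], [-0.37, 2.12], [-1.25, 1.32], [0.18, 2.47], [-1.1, 4.24], [0.23, 1.98], [-2.94, 2.94]. Speed limits (rad/s): [2.57, 2.57, 3.14, 3.14, 3.14, 3.14, 3.14].

### API

Orientations are given as [roll, pitch, yaw] about the fixed x, y, z axes, in that order (R = Rz(yaw) Ry(pitch) Rx(roll)).
In Python, from cell import ctrl gives the robot as it stands.
- The arm moves only by the tool run_rows, called after "Call:" as name(argument=value, ...) on one line, values as JSON. Schema: {"type":"object","properties":{"rows":{"type":"string"},"only":{"type":"string"},"quiet":{"type":"boolean"},"lines":{"type":"string"}},"required":["rows"],"additionalProperties":false}. rows is a string of 1 to 12 rows, one to a line, with the numbers parted by spaces; each row has 7 numbers: dx, dy, dz in shares of the most that a row can go, 1 being 50 mm, then a rotation vector rx, ry, rz in parts of the range, where 1.0 means 4 rad, then the finger opening in mm; each row shifts and turns the commanded pose from where the row before left it, along the tool's axes as they then stand; what a row does not reach is not made up. A row lasts 1/10 s, in which the tool goes at most 50 mm and 0.15 rad, less where a joint would pass 70% of its speed; a pose out of reach is approached as far as the arm can. The fingers move at their own pace and stop on an object; the grip force is fixed at half the most. Time passes only in rows, so rows that do not move let the fingers close. The tool returns the time, the measured TCP pose, the force, the opening and the grip force at its end. only (a regular expression) keeps the lines of the reply that match it, lines (a string "A,B") keeps lines A to B, and quiet returns only ok. Input that does not fit is refused with a message, and nothing moves.
- ctrl.read_state(): the state, without advancing time (a new reading comes with each control period).
- ctrl.get_image(name): name is "side" or "top"; returns the picture (480x640x3 uint8, blue, green, red); there is no depth.
- ctrl.calibration(name): a dict with "fx", "fy", "cx", "cy" (pixels), "rvec" (rotation vector, rad) and "tvec" (3), from world to camera coordinates, as OpenCV has them. Camera axes: x right, y down, z forward; pixel columns grow to the right and rows downward; lengths in mm; the calibration is good to about 2 mm. A picture is of the moment at which its call begins. calibration takes no time and is no camera call.
- ctrl.finish_job(): hands the job in; it is judged then, once.
The state is a dict: "clock": time; "qpos": joint angles; "qd": joint speeds; "tau": joint torques, N m; "eef_pos": TCP position; "tool_rot": TCP orientation; "force": force on the tool from outside, world axes, zero at the start; "torque": the same for the moment, N m; "width": finger opening in mm; "gripper_force": force on a finger pad.
Only numpy, scipy, OpenCV 4.12 (cv2) and the standard library are available. Lean on these libraries where they do the work, as an engineer would, in place of code of your own. Each camera call takes 0.05 s, during which the arm holds its last target. There are 200 camera calls.

## Working session

There is one attempt and no reset: what is moved stays moved. The work goes in short steps, Python scripts to look and compute and a tool call to move; the robot and the scene stay as the last step left them, time stands still between calls to the robot, and variables do not carry over. Pictures are saved under pics/ and viewed, at most 10 in all, crops included, and the job is handed in when it is done.

```bash
ls; mkdir -p pics
```

Run:
```python
from cell import ctrl
import cv2
for n in("top","side"):
    cv2.imwrite(f"pics/{n}0.png",ctrl.get_image(n)); print(n,ctrl.calibration(n))
s=ctrl.read_state();print(s)
```

```text
cell.py
pics
top {'fx': 473.7006063532953, 'fy': 473.7006063532953, 'cx': 314.3386203421773, 'cy': 241.2124454756258, 'rvec': array([ 2.16566158, -2.17022639,  0.1120103 ]), 'tvec': array([ 25.11306626, 513.46377455, 824.43728607])}
side {'fx': 469.6149040588489, 'fy': 469.6149040588489, 'cx': 317.65904176498935, 'cy': 242.76162832933687, 'rvec': array([ 0.58329636, -2.52760076,  1.40226968]), 'tvec': array([456.07099499, 152.73456862, 719.32197104])}
{'clock': 0.1, 'qpos': array([ 1.09322695,  0.6292741 ,  0.03839914,  1.51826376, -0.02701686,
        0.9962896 , -0.0200154 ]), 'qd': array([-9.66067615e-04, -1.99960313e-03, -1.28758889e-03, -2.65866117e-03,
       -9.41414370e-04, -3.43374200e-05, -7.14511661e-04]), 'tau': array([ 2.21428905e-03, -5.64538693e+01,  1.22992281e+00, -1.93972653e+01,
        1.11422097e-02,  5.50464378e-03,  7.36784244e-06]), 'eef_pos': array([ 259.98449091, -595.13352434,  230.46828853]), 'tool_rot': array([-3.13987383e+00, -2.26253031e-05,  4.11781776e-01]), 'force': array([-0.20470772, -0.03011063, -0.0380942 ]), 'torque': array([-0.0282555 ,  0.00211538,  0.015056  ]), 'gripper_force': 0.0, 'width': 85.59556967988559}
```

View pics/top0.png

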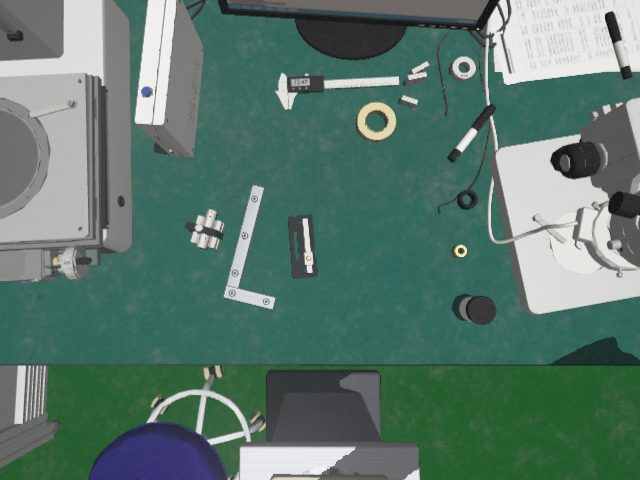

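View pics/side0.png

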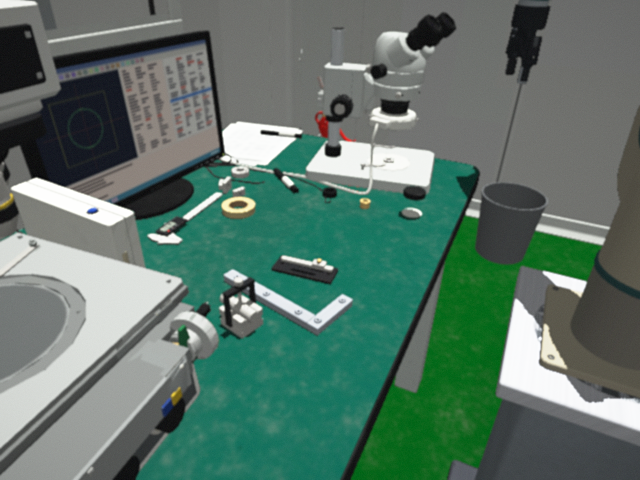

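The top view shows the L-corner, with its inner corner near px (236,289) and the fence running up to (258,187). The plate is centred near (303,246) and the jar is at (480,310). In the side view the space between the plate and the fence is clear, and the V-block stands behind the fence. Next I'll measure them.

Create h.py:
```python
from cell import ctrl
import cv2, numpy as np
def cast(n,uv,z):
    c=ctrl.calibration(n);R=cv2.Rodrigues(c["rvec"])[0];o=-R.T@c["tvec"]
    uv=np.atleast_2d(uv).astype(float)
    d=np.c_[(uv[:,0]-c["cx"])/c["fx"],(uv[:,1]-c["cy"])/c["fy"],np.ones(len(uv))]@R
    return (o+d*((z-o[2])/d[:,2])[:,None])[:,:2]
def big(m,x0,y0,x1,y1):
    k=np.zeros(m.shape,np.uint8);k[y0:y1,x0:x1]=m[y0:y1,x0:x1]*255
    k=cv2.morphologyEx(k,cv2.MORPH_CLOSE,np.ones((3,3)))
    cs=cv2.findContours(k,cv2.RETR_EXTERNAL,cv2.CHAIN_APPROX_NONE)[0]
    return max(cs,key=cv2.contourArea)[:,0]
def rect(p):
    (c,s,a)=cv2.minAreaRect(p.astype(np.float32)); b=cv2.boxPoints((c,s,a))
    e=[b[1]-b[0],b[2]-b[1]]; l=max(e,key=np.linalg.norm); l=l*np.sign(l[0])
    return np.array(c),sorted(s),np.arctan2(l[1],l[0])
def masks(im):
    hsv=cv2.cvtColor(im,cv2.COLOR_BGR2HSV);S,V=hsv[...,1],hsv[...,2]
    g=(S>110)&(V>60)
    return hsv,g
def plate(im,roi):
    hsv,g=masks(im)
    p=big(~g,*roi); return rect(cast("top",p,8))
```

Run:
```python
from h import *
im=cv2.imread("pics/top0.png");hsv,g=masks(im)
print(hsv[246,270],hsv[246,296],hsv[240,308],hsv[240,245],hsv[300,250])
print("plate",plate(im,(275,195,335,295)))
bar=~g
f=big(bar,215,180,285,315);P=cast("top",f,16)
print("L box",rect(P),len(f))
print(cast("top",cv2.approxPolyDP(f.reshape(-1,1,2),4,True)[:,0],16), cv2.approxPolyDP(f.reshape(-1,1,2),4,True)[:,0].tolist())
for n,r in dict(jar=(445,285,505,330),bush=(450,240,470,262)).items():
    print(n,cast("top",big(~g,*r).mean(0),0))
o=im.copy();cv2.drawContours(o,[f.reshape(-1,1,2)],-1,(0,0,255),1);cv2.drawContours(o,[big(~g,275,195,335,295).reshape(-1,1,2)],-1,(0,255,255),1)
cv2.imwrite("pics/c.png",cv2.resize(o[170:320,190:350],None,fx=4,fy=4,interpolation=0)[:600])
```

```text
[ 83 118 108] [ 83 120 106] [ 15   4 231] [110  11 217] [111   8 221]
plate (array([510.87771606,  48.26626587]), [53.850181579589844, 129.8310546875], np.float32(0.13879634))
L box (array([506.12390137, 142.65231323]), [126.91852569580078, 245.32041931152344], np.float32(0.0045515215)) 638
[[628.50924938 203.31948256]
 [473.52962993 203.9663258 ]
 [473.46857155 174.9967815 ]
 [414.16906754 193.81328754]
 [394.47740917 145.03094973]
 [383.85995038 159.22391446]
 [392.75262158 170.10893679]
 [383.94807908 202.20798866]
 [383.77917    119.82392688]
 [397.98816933 123.54787701]
 [392.60518251  98.3955547 ]
 [383.73878134 100.12467929]
 [385.47084536  80.43438383]
 [399.67440778  78.70789086]
 [399.70028758  91.26781421]
 [415.73886373  89.56757535]
 [417.54756284 100.36720677]
 [433.61477391  78.86237253]
 [455.22601674  93.41186761]
 [464.24016986  88.04355101]
 [467.95106914 133.29464078]
 [498.83329937 142.71759274]
 [574.18341929 125.31229526]
 [589.00109281 101.59712963]
 [572.2687387   97.81313512]
 [566.74445982 114.25298005]
 [563.02598792 106.90070505]
 [583.37493057  81.37839729]
 [626.35755595  79.73965322]] [[217, 180], [215, 264], [231, 264], [220, 297], [247, 308], [239, 314], [233, 309], [215, 314], [261, 314], [259, 306], [273, 309], [272, 314], [283, 313], [284, 305], [277, 305], [278, 296], [272, 295], [284, 286], [276, 274], [279, 269], [254, 267], [249, 250], [259, 209], [272, 201], [274, 210], [265, 213], [269, 215], [283, 204], [284, 181]]
jar [[ 382.90141705 -271.32110472]]
bush [[ 497.32747387 -247.27028907]]
```

View pics/c.png

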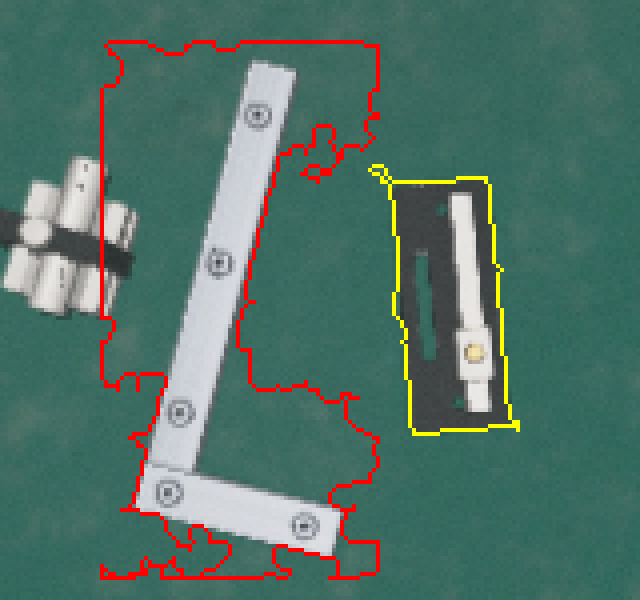

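The crop shows the L-corner and the plate clearly, but the saturation threshold is too loose. I'll use bright grey for the bars, and dark or bright grey for the plate.

Add to h.py:
```python
def masks(im):
    hsv=cv2.cvtColor(im,cv2.COLOR_BGR2HSV);S,V=hsv[...,1],hsv[...,2]
    return hsv,~(((S<70)&(V>140))|(V<78))
def fitline(P):
    vx,vy,x,y=cv2.fitLine(P.astype(np.float32),cv2.DIST_HUBER,0,.01,.01).ravel(); return np.array([x,y]),np.array([vx,vy])
```

Run:
```python
from h import *
im=cv2.imread("pics/top0.png");hsv,g=masks(im)
print(hsv[240,293],hsv[280,312])
pc=big(~g,275,195,335,295)
print("plate",plate(im,(275,195,335,295)))
bar=(hsv[...,1]<70)&(hsv[...,2]>140)
f=big(bar,222,180,285,315);P=cast("top",f,16)
hull=cv2.approxPolyDP(f.reshape(-1,1,2),4,True)[:,0];print(hull.tolist(),cast("top",hull,16).round(1).tolist())
# inner fence edge: contour pts on right side, rows 195..280 ; end-stop inner edge: cols 244..270 upper
L=np.array([f[f[:,1]==r][:,0].max()+.5 for r in range(195,282)]);A=cast("top",np.c_[L,np.arange(195,282)],16)
T=np.array([f[f[:,0]==c][:,1].min()-.5 for c in range(243,271)]);B=cast("top",np.c_[np.arange(243,271),T],16)
a,u=fitline(A);b,v=fitline(B);u*=np.sign(u[0]);v*=np.sign(v[1])
t=np.linalg.solve(np.c_[u,-v],b-a);o=a+t[0]*u
print("corner",o,"fence ang",np.arctan2(u[1],u[0]),"stop ang",np.arctan2(v[1],v[0])-np.pi/2)
o2=im.copy();cv2.drawContours(o2,[f.reshape(-1,1,2),pc.reshape(-1,1,2)],-1,(0,0,255),1)
cv2.imwrite("pics/c2.png",cv2.resize(o2[170:320,190:350],None,fx=4,fy=4,interpolation=0))
```

```text
[85 33 86] [ 84 125 106]
plate (array([507.2494812 ,  46.95399094]), [45.254173278808594, 113.90763092041016], np.float32(0.0860956))
[[253, 185], [224, 297], [272, 308], [274, 297], [238, 288], [263, 189]] [[619.0, 136.8], [414.2, 186.6], [394.4, 100.2], [414.0, 96.7], [430.2, 161.7], [611.4, 118.3]]
corner [567.1251 128.7517] fence ang -0.24143358 stop ang -1.4526331
```

View pics/c2.png

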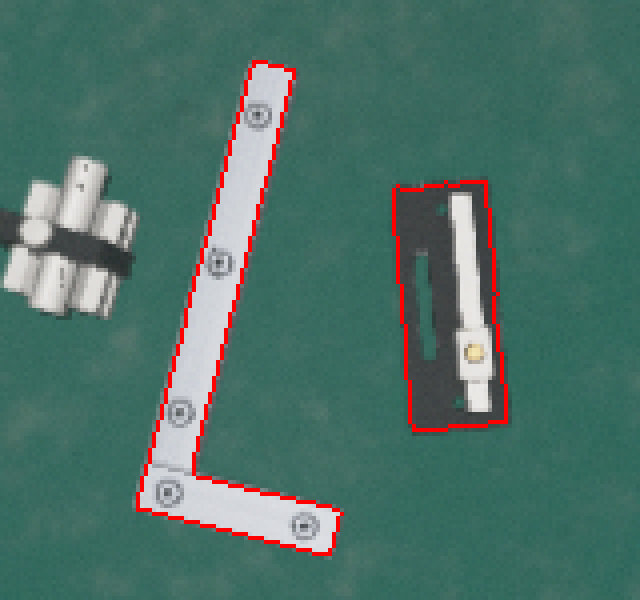

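Careful with the scale: shifts go in shares of 50 mm and turns go in shares of 4 rad. That gives: -0.15 rad / 4 = -0.0375.

Call:
run_rows(rows="0 0 0 0 0 -0.0375 60\n0 0 0 0 0 -0.0375 60\n0 0 0 0 0 -0.0375 60\n0 0 0 0 0 -0.0375 60\n0 0 0 0 0 -0.0375 60\n0 0 0 0 0 -0.0375 60\n0 0 0 0 0 -0.0045 60\n0 0 0 0 0 0 60")

```text
clock: 0.9
eef_pos: [259.9, -595.5, 230.9]
tool_rot: [-3.141, -0.001, 1.327]
force: [0.1, 0.4, -0.2]
width: 60.0
gripper_force: 0.0
```

Call:
run_rows(rows="0.6 -0.06 0 0 0 0 60\n0.6 -0.06 0 0 0 0 60\n0.6 -0.06 0 0 0 0 60\n0.6 -0.06 0 0 0 0 60\n0.6 -0.06 0 0 0 0 60\n0.6 -0.06 0 0 0 0 60\n0.6 -0.06 0 0 0 0 60\n0.6 -0.06 0 0 0 0 60\n0.6 -0.06 0 0 0 0 60\n0.6 -0.06 0 0 0 0 60\n0 0 0 0 0 0 60")

```text
clock: 2.0
eef_pos: [303.0, -293.3, 231.5]
tool_rot: [-3.141, -0.002, 1.332]
force: [-0.5, -0.3, -0.4]
width: 60.2
gripper_force: 0.0
```

In the tool's units: 31 mm is 0.62, 11 mm is 0.22.

Call:
run_rows(rows="0.62 0.22 0 0 0 0 60\n0.62 0.22 0 0 0 0 60\n0.62 0.22 0 0 0 0 60\n0.62 0.22 0 0 0 0 60\n0.62 0.22 0 0 0 0 60\n0.62 0.22 0 0 0 0 60\n0.62 0.22 0 0 0 0 60\n0.62 0.22 0 0 0 0 60\n0.62 0.22 0 0 0 0 60\n0.62 0.22 0 0 0 0 60\n0 0 0 0 0 0 60\n0 0 0 0 0 0 60")

```text
clock: 3.2
eef_pos: [483.7, -22.5, 231.1]
tool_rot: [-3.141, 0.0, 1.329]
force: [-0.5, -0.2, 0.5]
width: 60.0
gripper_force: 0.0
```

Call:
run_rows(rows="0 0 0.7 0 0 0 60\n0 0 0.7 0 0 0 60\n0 0 0.7 0 0 0 60\n0 0 0.7 0 0 0 60\n0 0 0.7 0 0 0 60\n0 0 0.6 0 0 0 60\n0 0 0.2 0 0 0 60\n0 0 0.16 0 0 0 60\n0 0 0 0 0 0 60\n0 0 0 0 0 0 60")

```text
clock: 4.2
eef_pos: [484.2, -22.8, 9.3]
tool_rot: [3.14, -0.0, 1.329]
force: [-0.3, 0.3, 0.1]
width: 60.1
gripper_force: 0.0
```

Run:
```python
from h import *
cv2.imwrite("pics/s1.png",ctrl.get_image("side"))
```

```text
(no output)
```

View pics/s1.png

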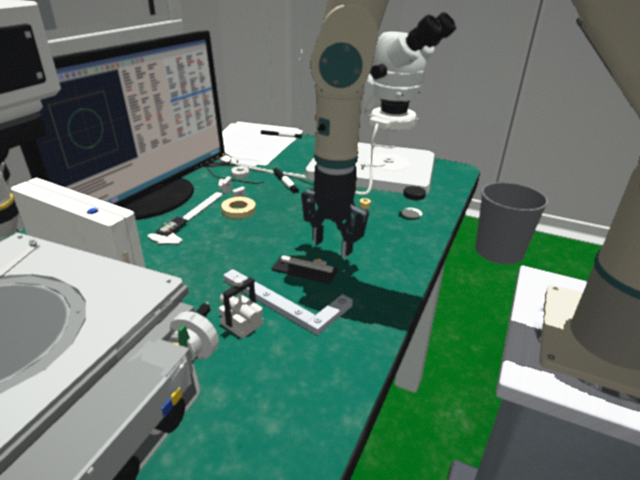

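The gripper is behind the plate on its open side. The tips, near px (318,243) and (347,255), are just above the bench, and the jar and bushing are clear. I'll step down to touch the bench.

In the tool's units: 4 mm is 0.08, 3 mm is 0.06.

Call:
run_rows(rows="0 0 0.08 0 0 0 60\n0 0 0.06 0 0 0 60\n0 0 0.04 0 0 0 60\n0 0 0 0 0 0 60\n0 0 0 0 0 0 60")

```text
clock: 4.75
eef_pos: [483.4, -22.4, -0.7]
tool_rot: [-3.141, -0.0, 1.33]
force: [0.6, 0.6, -0.6]
width: 60.0
gripper_force: 0.0
```

Call:
run_rows(rows="0 0 0.04 0 0 0 60\n0 0 0 0 0 0 60\n0 0 0 0 0 0 60")

```text
clock: 5.05
eef_pos: [483.5, -22.4, -2.7]
tool_rot: [-3.142, -0.0, 1.33]
force: [-0.1, 0.8, -0.6]
width: 60.0
gripper_force: 0.0
```

In the tool's units: 2 mm is 0.04.

Call:
run_rows(rows="0 0 0.04 0 0 0 60\n0 0 0 0 0 0 60\n0 0 0 0 0 0 60")

```text
clock: 5.35
eef_pos: [483.4, -22.4, -4.8]
tool_rot: [-3.141, -0.0, 1.33]
force: [0.5, 0.6, 0.1]
width: 60.1
gripper_force: 0.0
```

Call:
run_rows(rows="0 0 0.02 0 0 0 60\n0 0 0 0 0 0 60\n0 0 0 0 0 0 60")

```text
clock: 5.65
eef_pos: [483.5, -22.4, -5.0]
tool_rot: [3.141, 0.0, 1.33]
force: [-1.7, -0.0, 9.0]
width: 60.0
gripper_force: 4.0
```

In the tool's units: 10 mm is 0.2, 8 mm is 0.16.

Call:
run_rows(rows="0 0 -0.08 0 0 0 60\n0.2 0 0 0 0 0 60\n0.16 0 0 0 0 0 60\n0.08 0 0 0 0 0 60\n0.08 0 0 0 0 0 60\n0.08 0 0 0 0 0 60\n0.08 0 0 0 0 0 60\n0.08 0 0 0 0 0 60\n0.08 0 0 0 0 0 60\n0.08 0 0 0 0 0 60\n0.08 0 0 0 0 0 60\n0 0 0 0 0 0 60")

```text
clock: 6.85
eef_pos: [495.9, 27.3, -1.6]
tool_rot: [3.141, -0.001, 1.331]
force: [0.7, 0.3, -0.1]
width: 60.1
gripper_force: 0.0
```

Run:
```python
from h import *
im=ctrl.get_image("top");cv2.imwrite("pics/t2.png",cv2.resize(im[150:330,180:380],None,fx=3,fy=3))
```

```text
(no output)
```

View pics/t2.png

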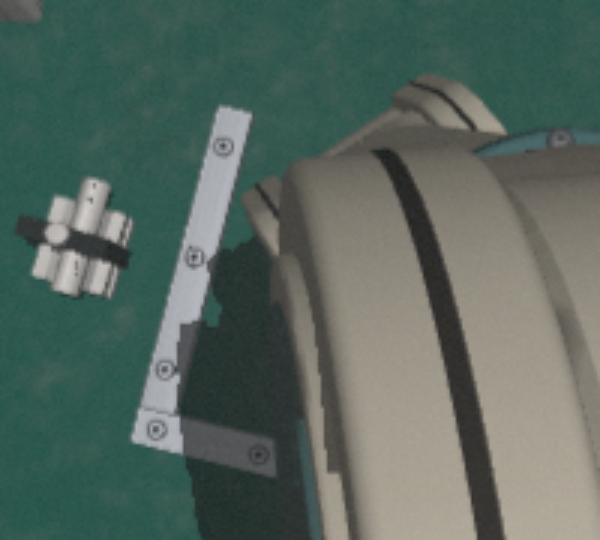

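The arm hides the plate in the top view. I'll keep pushing and check with the side view.

In the tool's units: 4 mm is 0.08.

Call:
run_rows(rows="0.08 0 0 0 0 0 60\n0.08 0 0 0 0 0 60\n0.08 0 0 0 0 0 60\n0.08 0 0 0 0 0 60\n0.08 0 0 0 0 0 60\n0.08 0 0 0 0 0 60\n0.08 0 0 0 0 0 60\n0.08 0 0 0 0 0 60\n0.08 0 0 0 0 0 60\n0.08 0 0 0 0 0 60\n0.08 0 0 0 0 0 60\n0 0 0 0 0 0 60")

```text
clock: 8.1
eef_pos: [506.4, 70.2, -1.7]
tool_rot: [3.141, -0.001, 1.331]
force: [0.8, 0.8, -0.8]
width: 60.1
gripper_force: 0.0
```

Run:
```python
from h import *
im=ctrl.get_image("side");cv2.imwrite("pics/s2.png",cv2.resize(im[200:350,200:400],None,fx=4,fy=4))
```

```text
(no output)
```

View pics/s2.png

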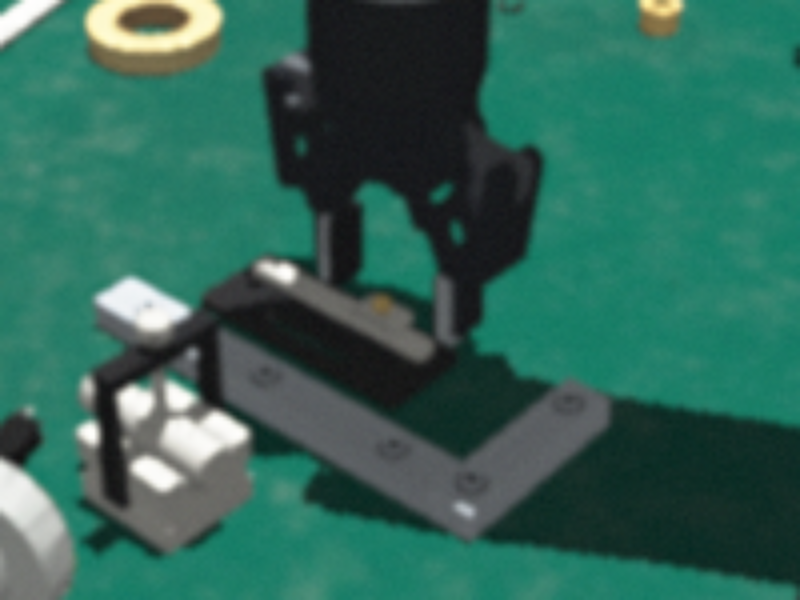

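The crop shows the plate lying parallel to the fence and close to it, with both fingers behind it at crop px (340,280) and (455,340). I'll close the remaining 14 mm or so.

In the tool's units: 3 mm is 0.06, 2 mm is 0.04.

Call:
run_rows(rows="0.06 0 0 0 0 0 60\n0.06 0 0 0 0 0 60\n0.06 0 0 0 0 0 60\n0.04 0 0 0 0 0 60\n0.04 0 0 0 0 0 60\n0 0 0 0 0 0 60")

```text
clock: 8.75
eef_pos: [509.1, 82.1, -1.7]
tool_rot: [3.141, -0.001, 1.33]
force: [-0.4, -1.1, 0.3]
width: 59.9
gripper_force: 0.4
```

Call:
run_rows(rows="0.02 0 0 0 0 0 60\n0.02 0 0 0 0 0 60\n0 0 0 0 0 0 60\n0 0 0 0 0 0 60")

```text
clock: 9.15
eef_pos: [509.5, 83.6, -1.7]
tool_rot: [3.142, -0.0, 1.33]
force: [-0.5, -1.8, 1.5]
width: 60.2
gripper_force: 0.8
```

In the tool's units: 1 mm is 0.02.

Call:
run_rows(rows="0.02 0 0 0 0 0 60\n0.02 0 0 0 0 0 60\n0 0 0 0 0 0 60\n0 0 0 0 0 0 60")

```text
clock: 9.55
eef_pos: [510.1, 85.7, -1.7]
tool_rot: [3.141, -0.0, 1.33]
force: [-0.3, -1.7, 0.7]
width: 59.8
gripper_force: 0.7
```

Call:
run_rows(rows="0.02 0 0 0 0 0 60\n0 0 0 0 0 0 60\n0 0 0 0 0 0 60")

```text
clock: 9.85
eef_pos: [510.3, 86.5, -1.7]
tool_rot: [3.142, -0.0, 1.33]
force: [-1.3, -1.4, 0.1]
width: 60.0
gripper_force: 0.8
```

In the tool's units: 1 mm is 0.02.

Call:
run_rows(rows="0.02 0 0 0 0 0 60\n0.02 0 0 0 0 0 60\n0 0 0 0 0 0 60")

```text
clock: 10.15
eef_pos: [510.3, 86.7, -1.7]
tool_rot: [-3.141, 0.003, 1.329]
force: [-1.0, -4.6, 1.2]
width: 60.0
gripper_force: 2.6
```

Call:
run_rows(rows="0.02 0 0 0 0 0 60\n0.02 0 0 0 0 0 60\n0 0 0 0 0 0 60")

```text
clock: 10.45
eef_pos: [510.3, 86.8, -1.7]
tool_rot: [-3.14, 0.005, 1.328]
force: [-0.7, -8.6, 3.2]
width: 60.1
gripper_force: 4.2
```

In the tool's units: -30 mm is -0.6, -25 mm is -0.5.

Call:
run_rows(rows="-0.12 0 0 0 0 0 60\n-0.3 0 0 0 0 0 60\n-0.5 0 0 0 0 0 60\n-0.4 0 -0.6 0 0 0 60\n-0.6 0 -0.6 0 0 0 40\n-0.6 0 -0.4 0 0 0 20\n-0.6 0 0 0 0 0 0\n-0.6 0 0 0 0 0 0\n-0.6 0 0 0 0 0 0\n0 0 0 0 0 0 0")

```text
clock: 11.45
eef_pos: [457.7, -124.6, 78.2]
tool_rot: [-3.141, 0.003, 1.322]
force: [-0.7, -0.1, 0.4]
width: -0.1
gripper_force: 0.0
```

Run:
```python
from h import *
im=ctrl.get_image("top");cv2.imwrite("pics/t3.png",im)
cv2.imwrite("pics/c3.png",cv2.resize(im[150:330,180:380],None,fx=3,fy=3))
```

```text
(no output)
```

View pics/c3.png

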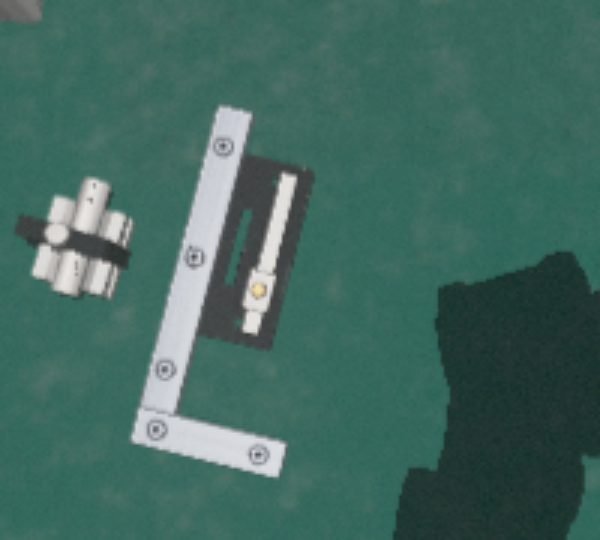

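The plate lies flush along the fence. Its near edge, at crop px (200,335)–(270,348), is well short of the end stop, so I'll compute that gap.

Add to h.py:
```python
O=np.array([430.3,161.5]);EX=np.array([.971,-.239]);EY=np.array([.239,.971])
def corner(p): p=np.atleast_2d(p)-O; return np.c_[p@EX,p@EY]
```

Run:
```python
from h import *
q=np.array([[245,155],[314,170],[200,335],[270,348]])/3+[180,150]
print(corner(cast("top",q,8)).round(1)); print(corner(ctrl.read_state()["eef_pos"][:2]))
```

```text
[[164.   -0.9]
 [165.  -44.6]
 [ 49.7  -1.8]
 [ 52.1 -45.2]]
[[  95.39377045 -268.40164865]]
```

In the tool's units: 37 mm is 0.74, 31 mm is 0.62.

Call:
run_rows(rows="0 0.74 0 0 0 0 0\n0 0.74 0 0 0 0 0\n0 0.74 0 0 0 0 0\n0.62 0 0 0 0 0 0\n0.62 0 0 0 0 0 0\n0.62 0 0 0 0 0 0\n0.62 0 0 0 0 0 0\n0.62 0 0 0 0 0 0\n0.62 0 0 0 0 0 0\n0.6 0 0 0 0 0 0\n0.6 0 0 0 0 0 0\n0 0 0 0 0 0 0")

```text
clock: 12.7
eef_pos: [626.5, 101.9, 78.7]
tool_rot: [3.141, -0.007, 1.339]
force: [0.3, 0.6, 0.1]
width: 0.1
gripper_force: 0.0
```

Run:
```python
from h import *
s=ctrl.read_state();print(corner(s["eef_pos"][:2]),s["eef_pos"],s["tool_rot"])
```

```text
[[204.72802821 -11.02684066]] [626.46295466 101.86067269  78.70409481] [ 3.14100076 -0.00712378  1.33868596]
```

In the tool's units: 25 mm is 0.5, 20 mm is 0.4.

Call:
run_rows(rows="-0.22 0 0.4 0 0 0 0\n0 0 0.5 0 0 0 0\n0 0 0.4 0 0 0 0\n0 0 0.2 0 0 0 0\n0 0 0 0 0 0 0\n0 0 0 0 0 0 0")

```text
clock: 13.3
eef_pos: [623.9, 82.7, 3.8]
tool_rot: [3.141, -0.001, 1.33]
force: [0.4, 0.3, 0.0]
width: -0.1
gripper_force: 0.0
```

Run:
```python
from h import *
s=ctrl.read_state();print(corner(s["eef_pos"][:2]),s["force"])
```

```text
[[206.77837406 -30.27786019]] [0.36935244 0.31181954 0.02421138]
```

In the tool's units: 9 mm is 0.18, -8 mm is -0.16.

Call:
run_rows(rows="0.18 -0.16 0 0 0 0 0\n0 -0.16 0 0 0 0 0\n0 -0.1 0 0 0 0 0\n0 -0.1 0 0 0 0 0\n0 -0.1 0 0 0 0 0\n0 -0.1 0 0 0 0 0\n0 -0.1 0 0 0 0 0\n0 -0.1 0 0 0 0 0\n0 -0.1 0 0 0 0 0\n0 -0.1 0 0 0 0 0\n0 -0.08 0 0 0 0 0\n0 0 0 0 0 0 0")

```text
clock: 14.5
eef_pos: [566.5, 105.5, 3.3]
tool_rot: [-3.141, 0.0, 1.33]
force: [-0.3, 0.4, -0.1]
width: -0.1
gripper_force: 0.1
```

Run:
```python
from h import *
s=ctrl.read_state();print(corner(s["eef_pos"][:2]),s["force"])
im=ctrl.get_image("side");cv2.imwrite("pics/s4.png",cv2.resize(im[200:350,200:400],None,fx=4,fy=4))
```

```text
[[145.61532175 -21.83219116]] [-0.33662763  0.40828167 -0.11954358]
```

View pics/s4.png

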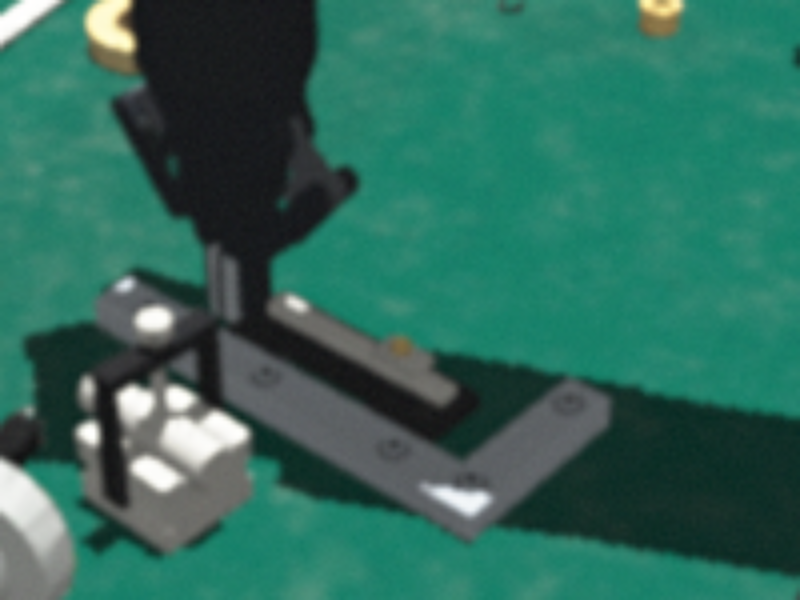

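The plate is sliding along the fence, still flush, and the gap to the end stop is shrinking (crop near 440,430). I'll go on pushing.

In the tool's units: -4 mm is -0.08, -3 mm is -0.06.

Call:
run_rows(rows="0 -0.08 0 0 0 0 0\n0 -0.08 0 0 0 0 0\n0 -0.06 0 0 0 0 0\n0 -0.04 0 0 0 0 0\n0 0 0 0 0 0 0")

```text
clock: 15.05
eef_pos: [554.0, 108.6, 3.2]
tool_rot: [-3.141, 0.0, 1.33]
force: [-0.5, 1.2, -0.1]
width: -0.2
gripper_force: 0.0
```

Call:
run_rows(rows="0 -0.04 0 0 0 0 0\n0 -0.04 0 0 0 0 0\n0 0 0 0 0 0 0")

```text
clock: 15.35
eef_pos: [550.5, 109.4, 3.3]
tool_rot: [-3.141, 0.0, 1.33]
force: [0.5, -0.1, -0.1]
width: -0.1
gripper_force: 0.2
```

Call:
run_rows(rows="0 -0.02 0 0 0 0 0\n0 -0.02 0 0 0 0 0\n0 0 0 0 0 0 0")

```text
clock: 15.65
eef_pos: [548.9, 109.8, 3.3]
tool_rot: [-3.142, 0.0, 1.33]
force: [1.5, -0.5, 0.1]
width: -0.2
gripper_force: 0.5
```

In the tool's units: -1 mm is -0.02.

Call:
run_rows(rows="0 -0.02 0 0 0 0 0\n0 -0.02 0 0 0 0 0\n0 0 0 0 0 0 0")

```text
clock: 15.95
eef_pos: [546.8, 110.3, 3.4]
tool_rot: [-3.141, 0.0, 1.33]
force: [0.5, -1.1, -1.0]
width: 0.2
gripper_force: 0.5
```

Call:
run_rows(rows="0 -0.02 0 0 0 0 0\n0 -0.02 0 0 0 0 0\n0 0 0 0 0 0 0")

```text
clock: 16.25
eef_pos: [544.9, 110.8, 3.3]
tool_rot: [-3.141, 0.0, 1.33]
force: [1.9, -0.8, -0.3]
width: -0.0
gripper_force: 0.5
```

Call:
run_rows(rows="0 -0.02 0 0 0 0 0\n0 -0.02 0 0 0 0 0\n0 0 0 0 0 0 0")

```text
clock: 16.55
eef_pos: [542.9, 111.3, 3.3]
tool_rot: [-3.141, 0.0, 1.33]
force: [1.1, -0.2, -1.2]
width: -0.5
gripper_force: 0.6
```

In the tool's units: -1 mm is -0.02.

Call:
run_rows(rows="0 -0.02 0 0 0 0 0\n0 -0.02 0 0 0 0 0\n0 0 0 0 0 0 0")

```text
clock: 16.85
eef_pos: [542.1, 111.5, 3.5]
tool_rot: [3.14, -0.0, 1.33]
force: [4.0, -1.2, -2.2]
width: 0.2
gripper_force: 2.1
```

Call:
run_rows(rows="0 -0.02 0 0 0 0 0\n0 -0.02 0 0 0 0 0\n0 0 0 0 0 0 0")

```text
clock: 17.15
eef_pos: [542.0, 111.6, 3.8]
tool_rot: [3.137, -0.001, 1.329]
force: [6.8, -3.3, -2.7]
width: 0.1
gripper_force: 3.8
```

The plate has reached the end stop. I'll back off, lift clear to the right, and check.

In the tool's units: -35 mm is -0.7, -30 mm is -0.6.

Call:
run_rows(rows="0 0.1 0 0 0 0 0\n0 0.4 0 0 0 0 0\n0 0.4 -0.4 0 0 0 0\n0 0 -0.7 0 0 0 0\n0 0 -0.6 0 0 0 0\n-0.6 0 0 0 0 0 0\n-0.7 0 0 0 0 0 0\n-0.7 0 0 0 0 0 0\n-0.7 0 0 0 0 0 0\n-0.7 0 0 0 0 0 0\n-0.7 0 0 0 0 0 0\n-0.6 0 0 0 0 0 0")

```text
clock: 18.35
eef_pos: [524.7, -127.9, 88.0]
tool_rot: [-3.138, 0.0, 1.329]
force: [0.7, 0.2, -0.3]
width: 0.0
gripper_force: 0.0
```

Run:
```python
from h import *
im=ctrl.get_image("top");cv2.imwrite("pics/t5.png",im)
cv2.imwrite("pics/c5.png",cv2.resize(im[170:320,190:350],None,fx=4,fy=4,interpolation=0))
im0=cv2.imread("pics/top0.png")
d=cv2.absdiff(im,im0).max(2)
for n,(x0,y0,x1,y1) in dict(vb=(183,205,226,255),bush=(450,240,470,262),loupe=(454,186,482,212),jar=(450,290,500,328)).items(): print(n,np.median(d[y0:y1,x0:x1]),d[y0:y1,x0:x1].max())
```

```text
vb 2.0 9
bush 25.0 167
loupe 48.0 202
jar 3.0 14
```

View pics/c5.png

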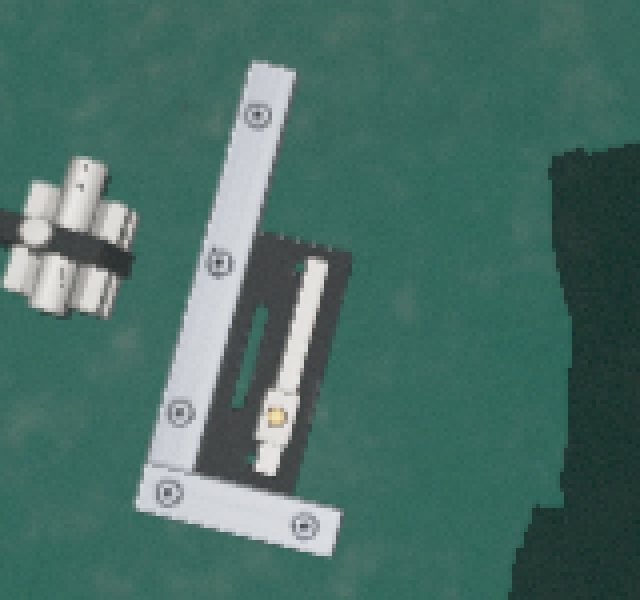

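The plate appears home on both sides: no green shows along the fence or at the end stop near crop (250,485). I'll check the angle numerically with a line fit on its free long edge.

Run:
```python
from h import *
def edge(im):
    G=cv2.GaussianBlur(cv2.cvtColor(im,cv2.COLOR_BGR2HSV)[...,1],(1,1),0).astype(float)
    out=[]
    for r in range(238,289):
        c0=int(278-(r-233)*.212); seg=G[r,c0-6:c0+8]; k=np.where(seg<75)[0]
        if len(k) and k.max()<13:
            k=k.max(); out.append([c0-6+k+(75-seg[k])/(seg[k+1]-seg[k]),r])
    return np.array(out)
im=cv2.imread("pics/t5.png");e=edge(im);C=corner(cast("top",e,8))
p,v=fitline(C);v*=np.sign(v[0]);print(len(e),"free edge y:",C[:3].round(1).tolist(),C[-3:].round(1).tolist(),"angle",np.arctan2(v[1],v[0]))
hsv=cv2.cvtColor(im,cv2.COLOR_BGR2HSV);bar=(hsv[...,1]<50)&(hsv[...,2]>140)
f=np.array([[np.where(bar[r,225:268])[0].max()+225.5,r] for r in range(192,282)]);f=f[np.abs(f[:,0]-np.median(f[:,0]))<20]
A=corner(cast("top",f,16));p,v=fitline(A);v*=np.sign(v[0]);print("fence",p,np.arctan2(v[1],v[0]))
# far end edge of plate
out=[]
for c in range(258,276):
    k=np.where(hsv[220:245,c,1]<75)[0]; out.append([c,220+k.min()-.5])
print("far end",corner(cast("top",np.array(out),8)).round(1).tolist())
```

```text
51 free edge y: [[104.9, -44.5], [103.1, -44.7], [101.1, -44.7]] [[14.6, -44.8], [12.8, -45.0], [10.8, -44.6]] angle 0.0044593946
fence [ 95.96933  -20.328173] 0.32630146
far end [[113.8, -6.8], [114.3, -8.5], [116.5, -9.9], [115.1, -12.1], [113.8, -14.4], [116.0, -15.7], [116.4, -17.5], [115.1, -19.7], [113.7, -22.0], [116.0, -23.3], [116.4, -25.1], [115.0, -27.3], [115.5, -29.1], [115.9, -30.9], [116.3, -32.7], [115.0, -35.0], [115.4, -36.7], [114.0, -39.0]]
```

The free edge is at y −44.7 mm, its angle is 0.004 rad, and the far end is at x ≈ 115 mm, so the plate is home. The refit of the fence line picked up the rail and isn't valid, so I'm using the first fit.

```bash
python3 -c "
from cell import ctrl
print(ctrl.finish_job())"
```

```text
the job is handed in; nothing more can be done
None
```

The plate is pushed home and the job is handed in: it is flush on the long fence (0.004 rad), against the end stop to about 1 mm; the V-block and jar did not move, the arm hid the loupe and bushing in the last picture (the fingers never went near them), and the interface returned no verdict.

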